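Free the flask cap whose locking hand is unknown

ROBOT

A 7-joint arm with a two-finger parallel gripper is mounted at the origin on a cart in front of the work surface, level with it; the furniture and walls round the work are solid. World frame = base frame: x ahead of the robot, y to its left, z up, the work surface at z = 0. Lengths are in m, angles in rad, forces in N, time in s.
With the tool pointing down it reaches from about 0.425 to 0.925 m from the base axis. Payload 6.8 kg.
Tool frame: the origin (TCP) lies between the finger pads, 19 mm behind the fingertips; this is the grasp point; z points along the fingers, y is the line along which they close (so a half turn about z gives the same grasp; the last joint's range is limited). The gripper opens to 85 mm and grips with 20 to 120 N. Pads are 22 mm wide; open, the fingers measure 114 mm over their backs; the gripper's body (76 mm by 85 mm) begins 54 mm behind the grasp point. The pads swing forward as they close: fully open they stand 13 mm farther back than shut.
Start: joints at [1.002, 0.477, 0.022, 1.555, -0.011, 1.109, -0.083], TCP at [0.3, -0.605, 0.25] pointing down, gripper open.
Joint ranges: [-2.96, 2.96], [-0.34, 2.1], [-1.41, 1.46], [0.24, 2.44], [-1.37, 4.51], [0.17, 1.92], [-2.96, 2.96]. Speed limits (rad/s): [2.39, 2.39, 3.14, 3.14, 3.14, 3.14, 3.14].

INTERFACE

Orientations are given as a unit quaternion [w, x, y, z].
In Python, from station import * gives the robot as it stands.
- The arm moves only by the tool drive_tool, never from a script. Its argument "increments" is a list of rows, each an object of numbers: "claw": the finger opening in m, from 0 to 0.0854; "dx", "dy", "dz": the shift along the tool's x, y, z in m; "wx", "wy", "wz": the turn, a rotation vector about the tool's x, y, z in degrees. A call has 1 to 20 rows; each row shifts and turns the commanded pose from where the row before left it, along the tool's axes as they then stand; what a row does not reach is not made up. A row lasts 1/8 s, in which the tool goes at most 62.5 mm and 10.7 degrees, less where a joint would pass 70% of its speed; a pose out of reach is approached as far as the arm can. A call with a gripper value outside its range is refused whole. The fingers move at their own pace and stop on an object; "newtons" is the grip in N (left out, the last holds). Time passes only in rows, so rows that do not move let the fingers close. It gives the time, the measured TCP pose, the force, the opening and the grip force at its end, in the units of the state.
- get_obs(): the state, without advancing time (a new reading comes with each control period).
- read_camera(name): name is "scene" or "side" or "wrist"; returns (picture, depth): 384x512x3 uint8, red, green, blue; 384x512 float32, m along the optical axis (not along the pixel's ray), 0 where there is no reading.
- calibration(name): a dict with "intrinsics" (3x3 intrinsics, pixels), "R" (3x3) and "t" (3): a world point X has camera coordinates R X + t; the wrist camera has in their place "mount" (4x4, takes a point from camera to tool coordinates, whose origin is the TCP and whose axes are the flange's). Camera axes: x right, y down, z forward; pixel columns grow to the right and rows downward; lengths in m; the calibration is good to about 2 mm. The wrist camera is an equidistant fisheye: a pixel r from the principal point sees the ray r / f radians off the axis. A picture is of the moment at which its call begins: read the wrist's pose just before it. calibration takes no time and is no camera call.
- hand_in(): hands the job in; it is judged then, once.
The state is a dict: "t": time; "q": joint angles; "joint_vel": joint speeds; "joint_torque": joint torques, N m; "eef_pos": TCP position; "tool_rot": TCP orientation; "contact_force": force on the tool from outside, world axes, zero at the start; "torque": the same for the moment, N m; "gripper_width": opening from 0.0 (shut) to 1.0 (fully open); "grasp_force": force on a finger pad.
Only numpy, scipy, OpenCV 4.12 (cv2) and the standard library are available. Lean on these libraries where they do the work, as an engineer would, in place of code of your own. Each camera call takes 0.05 s, during which the arm holds its last target. There are 200 camera calls.

TASK

The oil flask clamped on the griddle plate has to be refilled, but nobody knows whether its red cap unlocks to the left or to the right. Grip the cap and try turning it both ways (it stops almost at once one way, and comes free after about a fifth of a turn the other way), then lift it straight off and finish while still holding it in the gripper, upright and still, over the flask with at least 5 cm of air between the cap and the neck. Leave the ramekin, the pepper shaker and the squeeze bottle where they stand.

Things in the scene. Friction and masses are not known exactly. Their poses are not given: they have to be found in the camera images.
- flask: steel oil flask, 86 mm in diameter, clamped on a dark round base, 112 mm wide and 8 mm thick, on the 6 mm steel griddle plate over the burners; fixed, cannot move or turn. Origin: centre of the base's underside, 6 mm above the range top; z is up, the flask's axis. The shoulder ends at z = 100 mm, the neck above it is hidden by the cap. A white dot on the shoulder marks +x.
- neck_top (a point): centre of the flask neck's top, 128 mm above the flask's origin; axes as the flask's. The neck is 30 mm in diameter and 28 mm high and carries two ears of the quarter-turn lock; the cap has two ears under them (1.5 mm of vertical play while locked).
- cap: red ribbed round cap, 54 mm in diameter, 46 mm high, about 90 g, loose but locked on the neck. Origin: centre of its lower rim, 104 mm above the flask's origin when seated; z up. A white bar on its top points along +x, over the flask's white dot (within 0.08 rad) when locked. Once free it slides up over the neck with 1.5 mm of play and is clear after 24 mm.
- cap_grip (a point): point on the cap's axis 35 mm above its origin: TCP height for a grip from above, any yaw. Turned about z, a hidden stop blocks the cap one way after about 0.15 rad (over 0.35 N m within 0.6 rad if gripped with 25 N, or fingers slip); the other way it turns with under 0.15 N m and can be lifted from 0.85 to 2.1 rad off locked (aim for 1.2 to 1.5). Which way varies, unseen.
- ramekin: white ramekin, 81 mm in diameter, 42 mm high, loose bystander; origin at the centre of its underside
- pepper: glass pepper shaker with a grey head, 44 mm in diameter, 90 mm high, loose bystander; origin at the centre of its underside
- bottle: orange-brown squeeze bottle with a dark nozzle, 56 mm in diameter, 172 mm high, loose bystander; origin at the centre of its underside

How it is judged:
By the outcome, as a careful person would: the job done as asked, in the order asked, and still so for the second after the job is handed in, while the arm keeps its last pose, push and grip.
It also fails if it takes over 51 s, if anything falls off the work surface, if the arm or the gripper's body presses on something with over 40 N, if the wrist force passes 120 N, or if a joint passes its speed limit or range.

## Working session

There is one attempt and no reset: what is moved stays moved. The work goes in short steps, Python scripts to look and compute and a tool call to move; the robot and the scene stay as the last step left them, time stands still between calls to the robot, and variables do not carry over. Pictures are saved under pics/ and viewed, at most 10 in all, crops included, and the job is handed in when it is done.

Besides the shell and the picture viewer there is one more tool, called after "Call:" as name(argument=value, ...), one argument or row to a line, values as JSON. drive_tool: Moves the arm, as the interface text tells. Its arguments: {"type":"object","properties":{"increments":{"type":"array","items":{"type":"object","properties":{"claw":{"type":"number"},"dx":{"type":"number"},"dy":{"type":"number"},"dz":{"type":"number"},"wx":{"type":"number"},"wy":{"type":"number"},"wz":{"type":"number"}}}},"newtons":{"type":"number"}},"required":["increments"]}

```bash
mkdir -p pics; cat > h.py <<'E'
from station import *
import numpy as np, cv2
def pts(name):
    im,d=read_camera(name); c=calibration(name); K=np.array(c["intrinsics"]);R=np.array(c["R"]);t=np.array(c["t"]).ravel()
    v,u=np.mgrid[:im.shape[0],:im.shape[1]]
    P=np.stack([(u-K[0,2])/K[0,0]*d,(v-K[1,2])/K[1,1]*d,d],-1)
    return im,d,(P-t)@R
E
python3 - <<'E'
from h import *
o=get_obs(); print(o)
ims=[]
for n in("scene","side"):
    im,d,X=pts(n); ims.append(im)
    np.savez(f"{n}.npz",im=im,d=d,X=X)
    h=cv2.cvtColor(im,cv2.COLOR_RGB2HSV)
    m=(((h[...,0]<6)|(h[...,0]>174))&(h[...,1]>150)&(h[...,2]>60)).astype(np.uint8)
    N,l,s,ce=cv2.connectedComponentsWithStats(m)
    for i in range(1,N):
        if s[i,4]>40:
            k=(l==i)&(d>0); p=X[k]; print(n,s[i],ce[i].round(),p.min(0).round(3) ,p.max(0).round(3),np.median(p,0).round(3))
cv2.imwrite("pics/a.png",cv2.resize(np.hstack(ims)[...,::-1],(800,300),interpolation=cv2.INTER_AREA))
E
```

```text
{'t': 0.0, 'q': array([ 1.00194956,  0.47780685,  0.02236895,  1.55646411, -0.0115268 ,
        1.10931494, -0.08309467]), 'joint_vel': array([-0.00028689,  0.00137311, -0.00091974,  0.00169552, -0.00035719,
        0.00125497, -0.00025913]), 'joint_torque': array([ 6.86076032e-05, -5.96469319e+01,  1.60800129e+00, -2.81208390e+01,
        1.25310535e-02,  9.39571444e-03,  1.13520414e-05]), 'eef_pos': array([ 0.29984159, -0.60411165,  0.24901639]), 'tool_rot': array([-8.90919331e-04,  9.73582050e-01,  2.28335548e-01, -2.75079108e-04]), 'contact_force': array([0.78312367, 0.86388708, 0.15735526]), 'torque': array([ 0.01523145, -0.01449324,  0.00661316]), 'grasp_force': 0.0, 'gripper_width': 1.0018500477980505}
scene [251 178  24  30 537] [263. 193.] [ 0.525  0.075 -0.026] [0.708 0.181 0.16 ] [0.542 0.163 0.155]
side [478  69  14  17 100] [484.  78.] [ 0.349  0.976 -0.064] [0.493 1.203 0.075] [0.45  1.027 0.031]
side [478 125  34  27 257] [496. 137.] [ 0.55   0.951 -0.071] [ 0.669  0.999 -0.049] [ 0.61   0.976 -0.062]
side [237 163  24  30 547] [249. 177.] [ 0.376  0.125 -0.039] [0.582 0.236 0.159] [0.566 0.149 0.153]
side [400 207   9  29  76] [404. 220.] [0.771 0.434 0.028] [0.802 0.462 0.098] [0.784 0.449 0.069]
side [392 243   8  27  53] [395. 256.] [ 0.808  0.384 -0.057] [0.84  0.432 0.093] [ 0.825  0.419 -0.021]
side [293 359   8  23  59] [297. 372.] [ 0.926  0.039 -0.064] [0.986 0.096 0.053] [0.966 0.059 0.018]
```

View pics/a.png

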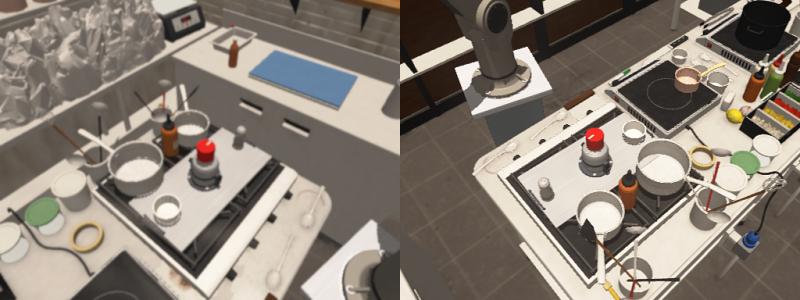

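The scene view shows the red cap at about (263,193), and the side view shows it at (249,177). The bottle is behind it, the ramekin is to its left and the pepper is to its right.

```bash
python3 - <<'E'
from h import *
T=[]
for n in("scene","side"):
    z=np.load(n+".npz"); im,d,X=z["im"],z["d"],z["X"]
    reg=(abs(X[...,0]-.555)<.05)&(abs(X[...,1]-.16)<.05)&(d>0)
    k=reg&(X[...,2]>.150)&(X[...,2]<.165)
    p=X[k]; c,r=cv2.minEnclosingCircle(p[:,:2].astype(np.float32)); print(n,len(p),c,r,p.mean(0))
    k2=cv2.dilate(k.astype(np.uint8),np.ones((3,3)))>0
    w=k&(im.min(-1)>110); q=X[w]; print("bar",len(q),q[:,:2].mean(0)-c if len(q) else "")
    if len(q)>3:
        e,V=np.linalg.eigh(np.cov(q[:,:2].T)); print(e,V[:,1])
    big=(X[...,0]>.2)&(X[...,0]<.95)&(abs(X[...,1])<.6)&(d>0)
    near=(np.hypot(X[...,0]-.555,X[...,1]-.16)<.2)&(np.hypot(X[...,0]-.555,X[...,1]-.16)>.065)&(X[...,2]>.03)&(d>0)
    N,l,s,ce=cv2.connectedComponentsWithStats(near.astype(np.uint8))
    for i in range(1,N):
        if s[i,4]>40: p=X[l==i]; print(" obj",s[i],p.min(0).round(3),p.max(0).round(3))
    r0=X[big]; print("max z", r0[:,2].max())
    y,x=np.argwhere(k).mean(0).astype(int); T.append(cv2.resize(im[y-45:y+45,x-60:x+60],(400,300),interpolation=cv2.INTER_CUBIC))
cv2.imwrite("pics/b.png",np.hstack(T)[...,::-1])
E
```

```text
scene 368 (0.5517719388008118, 0.152549609541893) 0.028152644634246826 [0.55008545 0.1547876  0.15636244]
bar 38 [ 0.001713   -0.01649993]
[4.16776817e-05 8.52513057e-05] [-0.98942231 -0.14506374]
 obj [ 206  145   62   49 1171] [0.675 0.025 0.03 ] [0.744 0.205 0.173]
 obj [298 162  16  24 275] [ 0.577 -0.038  0.031] [ 0.614 -0.012  0.097]
 obj [177 181  32  63 750] [0.601 0.24  0.03 ] [0.73  0.353 0.089]
 obj [195 248  37  34 365] [0.47 0.28 0.03] [0.551 0.357 0.051]
max z 0.2018200950180231
side 344 (0.5541141629219055, 0.15181349217891693) 0.028181029483675957 [0.55538626 0.15113453 0.15488824]
bar 22 [ 0.00258375 -0.01305405]
[1.67724872e-05 5.53710003e-05] [-0.027086    0.99963311]
 obj [284 154  31  26 238] [0.469 0.28  0.03 ] [0.553 0.357 0.052]
 obj [302 177  30  64 694] [0.598 0.238 0.03 ] [0.729 0.352 0.088]
 obj [ 226  217   78   53 1483] [0.676 0.025 0.03 ] [0.753 0.201 0.172]
 obj [180 227  16  25 138] [ 0.583 -0.037  0.033] [ 0.62  -0.015  0.096]
max z 0.20138938538729725
```

View pics/b.png

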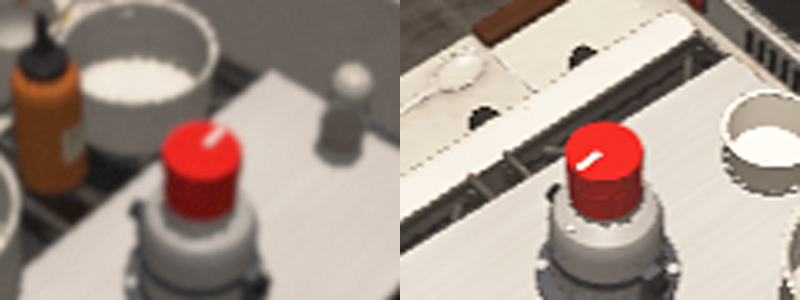

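The cap top is at (0.553, 0.152, 0.156), which matches the height it should have. Its bar points about −y, and neighbours are at least 9 cm away. I'll move above it with the wrist yaw near mid-range.

Call:
drive_tool(
  increments=[
    {"dz": -0.05},
    {"dx": 0.035, "dy": -0.035},
    {"dx": 0.035, "dy": -0.035},
    {"dx": 0.035, "dy": -0.035},
    {"dx": 0.035, "dy": -0.035},
    {"dx": 0.035, "dy": -0.035},
    {"dx": 0.035, "dy": -0.035},
    {"dx": 0.035, "dy": -0.035},
    {"dx": 0.035, "dy": -0.035},
    {"dx": 0.035, "dy": -0.035},
    {"dx": 0.035, "dy": -0.035},
    {"dx": 0.035, "dy": -0.035},
    {"dx": 0.035, "dy": -0.035},
    {"dx": 0.035, "dy": -0.035},
    {"dx": 0.035, "dy": -0.035},
    {"dx": 0.035, "dy": -0.035},
    {"dx": 0.035, "dy": -0.035},
    {},
    {},
  ],
)

```text
schema error: expected keys claw, dx, dy, dz, wx, wy, wz
```

Call:
drive_tool(
  increments=[
    {"wz": -10},
    {"wz": -10},
    {"wz": -10},
    {"wz": -10},
    {"wz": -10},
    {"wz": -10},
    {"wz": -10},
    {"wz": -10},
    {},
    {},
  ],
)

```text
schema error: expected keys claw, dx, dy, dz, wx, wy, wz
```

```bash
cat > w.py <<'E'
from h import *
from scipy.spatial.transform import Rotation as Ro
import sys
o=get_obs(); w,x,y,z=o["tool_rot"]; R=Ro.from_quat([x,y,z,w]).as_matrix(); p=o["eef_pos"]
im,d=read_camera("wrist"); c=calibration("wrist"); K=np.array(c["intrinsics"]); M=np.array(c["mount"])
print("t",o["t"],"q",o["q"].round(3),"p",p.round(4),"R",R.round(3).tolist())
v,u=np.mgrid[:im.shape[0],:im.shape[1]]; a=(u-K[0,2])/K[0,0]; b=(v-K[1,2])/K[1,1]; r=np.hypot(a,b)+1e-9
ray=np.stack([np.sin(r)*a/r,np.sin(r)*b/r,np.cos(r)],-1)@M[:3,:3].T@R.T; org=R@M[:3,3]+p
zt=float(sys.argv[2]); s=(zt-org[2])/ray[...,2]; X=org+ray*s[...,None]
h=cv2.cvtColor(im,cv2.COLOR_RGB2HSV)
m=(((h[...,0]<6)|(h[...,0]>174))&(h[...,1]>150)&(h[...,2]>60)&(np.hypot(X[...,0]-p[0],X[...,1]-p[1])<.09)).astype(np.uint8)
# top disc: circle through red pixels
q=X[m>0][:,:2]; cc,rr=cv2.minEnclosingCircle(q.astype(np.float32)); print("circle",cc,rr,len(q),"median",np.median(q,0))
dl=R.T@(np.r_[cc,p[2]]-p); print("tool delta",dl.round(4))
cv2.imwrite(sys.argv[1],im[...,::-1])
E
python3 w.py pics/c.png 0.156
```

```text
t 0.1 q [ 1.002  0.478  0.022  1.556 -0.011  1.109 -0.083] p [ 0.2999 -0.6042  0.2491] R [[0.896, 0.445, -0.001], [0.445, -0.896, 0.001], [-0.0, -0.002, -1.0]]
circle (0.0, 0.0) 0.0 0 median [nan nan]
tool delta [ 0.     -0.6745  0.0011]
  return _methods._mean(a, axis=axis, dtype=dtype,
  ret = um.true_divide(
```

View pics/c.png

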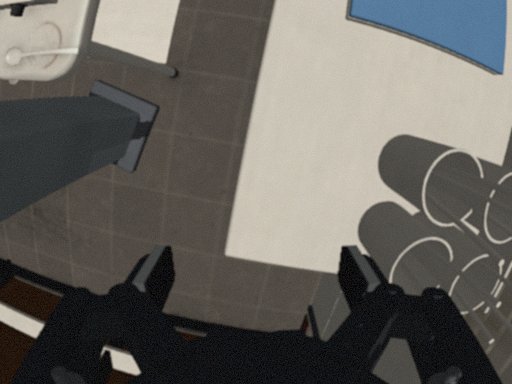

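The calls were refused because every row needs all its keys, so the arm did not move. The wrist view shows the worktop and a dark box at the left (0–150, 100–210). I'll check how high that box is before crossing.

```bash
python3 - <<'E'
from h import *
im,d=read_camera("wrist")
print([round(float(d[v,u]),3) for u,v in((60,150),(120,130),(30,180),(200,150),(300,200),(430,190),(40,60))], calibration("wrist")["mount"])
for n in("scene","side"):
    z=np.load(n+".npz");X=z["X"];d=z["d"]
    k=(X[...,0]>.2)&(X[...,0]<.75)&(X[...,1]>-.55)&(X[...,1]<.3)&(X[...,2]>.18)&(d>0)
    print(n,k.sum(),X[k].round(2)[::20].tolist())
E
```

```text
[0.704, 1.09, 0.605, 1.39, 0.484, 0.428, 0.423] [[-1.71227301e-04 -9.53414602e-01 -3.01663003e-01  7.70511146e-02]
 [ 9.99999964e-01 -2.26089010e-04  1.46949635e-04  1.11973251e-03]
 [-2.08306618e-04 -3.01662966e-01  9.53414606e-01 -1.23249408e-01]
 [ 0.00000000e+00  0.00000000e+00  0.00000000e+00  1.00000000e+00]]
scene 0 []
side 0 []
```

The dark box is below table level and nothing near the path is above 0.18 m, so it is clear to cross.

Call:
drive_tool(
  increments=[
    {"claw": 0.085, "dx": 0, "dy": 0, "dz": -0.05, "wx": 0, "wy": 0, "wz": 0},
    {"claw": 0.085, "dx": 0.035, "dy": -0.035, "dz": 0, "wx": 0, "wy": 0, "wz": 0},
    {"claw": 0.085, "dx": 0.035, "dy": -0.035, "dz": 0, "wx": 0, "wy": 0, "wz": 0},
    {"claw": 0.085, "dx": 0.035, "dy": -0.035, "dz": 0, "wx": 0, "wy": 0, "wz": 0},
    {"claw": 0.085, "dx": 0.035, "dy": -0.035, "dz": 0, "wx": 0, "wy": 0, "wz": 0},
    {"claw": 0.085, "dx": 0.035, "dy": -0.035, "dz": 0, "wx": 0, "wy": 0, "wz": 0},
    {"claw": 0.085, "dx": 0.035, "dy": -0.035, "dz": 0, "wx": 0, "wy": 0, "wz": 0},
    {"claw": 0.085, "dx": 0.035, "dy": -0.035, "dz": 0, "wx": 0, "wy": 0, "wz": 0},
    {"claw": 0.085, "dx": 0.035, "dy": -0.035, "dz": 0, "wx": 0, "wy": 0, "wz": 0},
    {"claw": 0.085, "dx": 0.035, "dy": -0.035, "dz": 0, "wx": 0, "wy": 0, "wz": 0},
    {"claw": 0.085, "dx": 0.035, "dy": -0.035, "dz": 0, "wx": 0, "wy": 0, "wz": 0},
    {"claw": 0.085, "dx": 0.035, "dy": -0.035, "dz": 0, "wx": 0, "wy": 0, "wz": 0},
    {"claw": 0.085, "dx": 0.035, "dy": -0.035, "dz": 0, "wx": 0, "wy": 0, "wz": 0},
    {"claw": 0.085, "dx": 0.035, "dy": -0.035, "dz": 0, "wx": 0, "wy": 0, "wz": 0},
    {"claw": 0.085, "dx": 0.035, "dy": -0.035, "dz": 0, "wx": 0, "wy": 0, "wz": 0},
    {"claw": 0.085, "dx": 0.035, "dy": -0.035, "dz": 0, "wx": 0, "wy": 0, "wz": 0},
    {"claw": 0.085, "dx": 0.035, "dy": -0.035, "dz": 0, "wx": 0, "wy": 0, "wz": 0},
    {"claw": 0.085, "dx": 0, "dy": 0, "dz": 0, "wx": 0, "wy": 0, "wz": 0},
  ],
)

```text
t: 2.45
eef_pos: [0.5526, 0.1508, 0.2998]
tool_rot: [-0.001, 0.973, 0.232, 0.0]
contact_force: [-1.1, -1.0, -0.7]
gripper_width: 0.996
grasp_force: 0.0
```

Call:
drive_tool(
  increments=[
    {"claw": 0.085, "dx": 0, "dy": 0, "dz": 0, "wx": 0, "wy": 0, "wz": -10},
    {"claw": 0.085, "dx": 0, "dy": 0, "dz": 0, "wx": 0, "wy": 0, "wz": -10},
    {"claw": 0.085, "dx": 0, "dy": 0, "dz": 0, "wx": 0, "wy": 0, "wz": -10},
    {"claw": 0.085, "dx": 0, "dy": 0, "dz": 0, "wx": 0, "wy": 0, "wz": -10},
    {"claw": 0.085, "dx": 0, "dy": 0, "dz": 0, "wx": 0, "wy": 0, "wz": -10},
    {"claw": 0.085, "dx": 0, "dy": 0, "dz": 0, "wx": 0, "wy": 0, "wz": -10},
    {"claw": 0.085, "dx": 0, "dy": 0, "dz": 0, "wx": 0, "wy": 0, "wz": -10},
    {"claw": 0.085, "dx": 0, "dy": 0, "dz": 0, "wx": 0, "wy": 0, "wz": -10},
    {"claw": 0.085, "dx": 0, "dy": 0, "dz": 0, "wx": 0, "wy": 0, "wz": 0},
    {"claw": 0.085, "dx": 0, "dy": 0, "dz": 0, "wx": 0, "wy": 0, "wz": 0},
  ],
)

```text
t: 3.7
eef_pos: [0.5527, 0.1452, 0.2999]
tool_rot: [0.0, 0.601, 0.799, -0.0]
contact_force: [-0.6, -0.7, -0.7]
gripper_width: 0.997
grasp_force: 0.0
```

```bash
python3 w.py pics/d.png 0.156
```

```text
t 3.7 q [ 0.193  0.343 -0.706  1.712  0.239  1.175 -0.295] p [0.5527 0.1452 0.2999] R [[-0.278, 0.96, -0.0], [0.96, 0.278, -0.001], [-0.0, -0.0, -1.0]]
circle (0.5533053874969482, 0.15557479858398438) 0.028775062412023544 2447 median [0.55172201 0.15675657]
tool delta [ 0.0098  0.0035 -0.    ]
```

View pics/d.png

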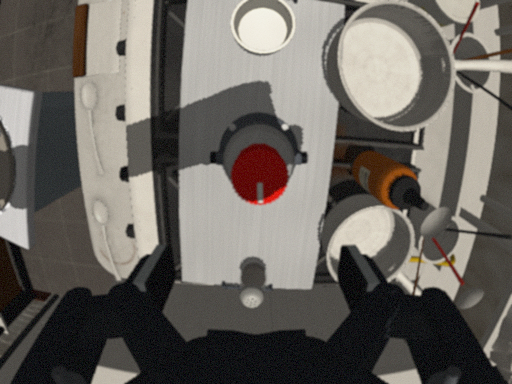

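The wrist view shows the cap top at about (260,172). It needs a shift of about (+7.5, +2.5) mm in the tool frame, and the area around it is clear of the fingers. I'll descend to grip height and take one check.

Call:
drive_tool(
  increments=[
    {"claw": 0.085, "dx": 0.0075, "dy": 0.0025, "dz": 0, "wx": 0, "wy": 0, "wz": 0},
    {"claw": 0.085, "dx": 0, "dy": 0, "dz": 0.03, "wx": 0, "wy": 0, "wz": 0},
    {"claw": 0.085, "dx": 0, "dy": 0, "dz": 0.03, "wx": 0, "wy": 0, "wz": 0},
    {"claw": 0.085, "dx": 0, "dy": 0, "dz": 0.02, "wx": 0, "wy": 0, "wz": 0},
    {"claw": 0.085, "dx": 0, "dy": 0, "dz": 0, "wx": 0, "wy": 0, "wz": 0},
    {"claw": 0.085, "dx": 0, "dy": 0, "dz": 0, "wx": 0, "wy": 0, "wz": 0},
  ],
)

```text
t: 4.5
eef_pos: [0.5536, 0.1545, 0.221]
tool_rot: [0.0, 0.599, 0.801, 0.001]
contact_force: [-0.5, -0.4, 0.2]
gripper_width: 0.996
grasp_force: 0.0
```

```bash
python3 w.py pics/e.png 0.156
```

```text
t 4.5 q [ 0.151  0.425 -0.683  1.796  0.309  1.029 -0.364] p [0.5536 0.1545 0.221 ] R [[-0.282, 0.959, 0.001], [0.959, 0.282, 0.001], [0.0, 0.002, -1.0]]
circle (0.5525519847869873, 0.1574528068304062) 0.03085933066904545 4672 median [0.55119346 0.15901287]
tool delta [ 0.0032 -0.0002  0.    ]
```

View pics/e.png

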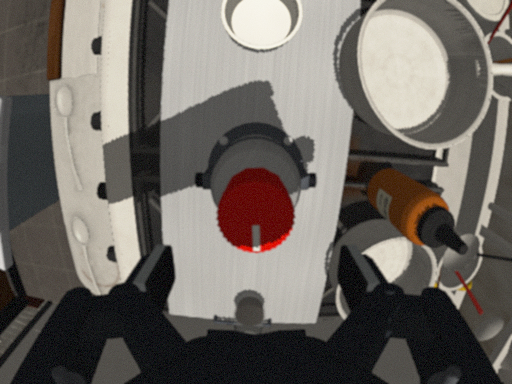

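The red disc plus its visible side spans x 218–293 and y 168–250. After removing the side, the cap centre is about (0.5525, 0.1535), which is where the tool is, so I'll go down and grip.

Call:
drive_tool(
  increments=[
    {"claw": 0.085, "dx": -0.001, "dy": -0.0005, "dz": 0.02, "wx": 0, "wy": 0, "wz": 0},
    {"claw": 0.085, "dx": 0, "dy": 0, "dz": 0.02, "wx": 0, "wy": 0, "wz": 0},
    {"claw": 0.085, "dx": 0, "dy": 0, "dz": 0.02, "wx": 0, "wy": 0, "wz": 0},
    {"claw": 0.085, "dx": 0, "dy": 0, "dz": 0.015, "wx": 0, "wy": 0, "wz": 0},
    {"claw": 0.085, "dx": 0, "dy": 0, "dz": 0, "wx": 0, "wy": 0, "wz": 0},
    {"claw": 0.085, "dx": 0, "dy": 0, "dz": 0, "wx": 0, "wy": 0, "wz": 0},
  ],
)

```text
t: 5.3
eef_pos: [0.5532, 0.1531, 0.1454]
tool_rot: [0.0, 0.599, 0.801, 0.0]
contact_force: [0.1, -0.0, 0.0]
gripper_width: 0.993
grasp_force: 0.0
```

Call:
drive_tool(
  increments=[
    {"claw": 0.045, "dx": 0, "dy": 0, "dz": 0, "wx": 0, "wy": 0, "wz": 0},
    {"claw": 0.045, "dx": 0, "dy": 0, "dz": 0, "wx": 0, "wy": 0, "wz": 0},
    {"claw": 0.045, "dx": 0, "dy": 0, "dz": 0, "wx": 0, "wy": 0, "wz": 0},
    {"claw": 0.045, "dx": 0, "dy": 0, "dz": 0, "wx": 0, "wy": 0, "wz": 0},
    {"claw": 0.045, "dx": 0, "dy": 0, "dz": 0, "wx": 0, "wy": 0, "wz": 0},
    {"claw": 0.045, "dx": 0, "dy": 0, "dz": 0, "wx": 0, "wy": 0, "wz": 0},
    {"claw": 0.045, "dx": 0, "dy": 0, "dz": 0, "wx": 0, "wy": 0, "wz": 0},
    {"claw": 0.045, "dx": 0, "dy": 0, "dz": 0, "wx": 0, "wy": 0, "wz": 0},
  ],
  newtons=28,
)

```text
t: 6.3
eef_pos: [0.5533, 0.1529, 0.1458]
tool_rot: [0.0, 0.599, 0.801, 0.0]
contact_force: [-0.7, -1.0, 6.3]
gripper_width: 0.622
grasp_force: 29.2
```

```bash
cat > s.py <<'E'
from station import *
import numpy as np
o=get_obs(); q=o["tool_rot"]; print(o["t"],o["eef_pos"].round(4),"yaw",np.degrees(2*np.arctan2(q[2],q[1])).round(1),"F",o["contact_force"].round(1),"M",o["torque"].round(2),"w",round(o["gripper_width"],3),"g",round(o["grasp_force"],1),"q",o["q"].round(2))
E
python3 s.py
```

```text
6.3 [0.5533 0.1529 0.1458] yaw 106.4 F [-0.7 -1.   6.3] M [-0.11  0.27 -0.06] w 0.622 g 29.2 q [ 0.11  0.51 -0.64  1.86  0.39  0.89 -0.43]
```

The grip is firm at 53 mm and 29 N. First I'll try one way in small steps, with +wz being clockwise seen from above.

Call:
drive_tool(
  increments=[
    {"claw": 0.045, "dx": 0, "dy": 0, "dz": 0, "wx": 0, "wy": 0, "wz": 3},
    {"claw": 0.045, "dx": 0, "dy": 0, "dz": 0, "wx": 0, "wy": 0, "wz": 3},
    {"claw": 0.045, "dx": 0, "dy": 0, "dz": 0, "wx": 0, "wy": 0, "wz": 3},
    {"claw": 0.045, "dx": 0, "dy": 0, "dz": 0, "wx": 0, "wy": 0, "wz": 3},
    {"claw": 0.045, "dx": 0, "dy": 0, "dz": 0, "wx": 0, "wy": 0, "wz": 0},
    {"claw": 0.045, "dx": 0, "dy": 0, "dz": 0, "wx": 0, "wy": 0, "wz": 0},
  ],
)

```text
t: 7.05
eef_pos: [0.5543, 0.1531, 0.1458]
tool_rot: [0.001, 0.679, 0.734, 0.001]
contact_force: [5.1, 0.5, 4.4]
gripper_width: 0.62
grasp_force: 29.6
```

```bash
python3 s.py
```

```text
7.05 [0.5543 0.1531 0.1458] yaw 94.4 F [5.1 0.5 4.4] M [ 0.11 -1.03  0.01] w 0.62 g 29.6 q [ 0.08  0.5  -0.59  1.86  0.36  0.88 -0.61]
```

Call:
drive_tool(
  increments=[
    {"claw": 0.045, "dx": 0, "dy": 0, "dz": 0, "wx": 0, "wy": 0, "wz": 3},
    {"claw": 0.045, "dx": 0, "dy": 0, "dz": 0, "wx": 0, "wy": 0, "wz": 3},
    {"claw": 0.045, "dx": 0, "dy": 0, "dz": 0, "wx": 0, "wy": 0, "wz": 3},
    {"claw": 0.045, "dx": 0, "dy": 0, "dz": 0, "wx": 0, "wy": 0, "wz": 0},
    {"claw": 0.045, "dx": 0, "dy": 0, "dz": 0, "wx": 0, "wy": 0, "wz": 0},
  ],
)

```text
t: 7.68
eef_pos: [0.5565, 0.1524, 0.146]
tool_rot: [0.002, 0.735, 0.678, 0.003]
contact_force: [11.7, -0.3, -1.9]
gripper_width: 0.627
grasp_force: 30.0
```

```bash
python3 s.py
```

```text
7.675 [0.5565 0.1524 0.146 ] yaw 85.4 F [11.7 -0.3 -1.9] M [-0.13 -2.67  0.23] w 0.627 g 30.0 q [ 0.05  0.49 -0.56  1.86  0.34  0.87 -0.75]
```

The tool has drifted 3 mm in +x and loads the cap sideways, so I'll take that out and read the moment again.

Call:
drive_tool(
  increments=[
    {"claw": 0.045, "dx": 0, "dy": -0.0015, "dz": 0, "wx": 0, "wy": 0, "wz": 0},
    {"claw": 0.045, "dx": 0, "dy": -0.0015, "dz": 0, "wx": 0, "wy": 0, "wz": 0},
    {"claw": 0.045, "dx": 0, "dy": 0, "dz": 0, "wx": 0, "wy": 0, "wz": 0},
    {"claw": 0.045, "dx": 0, "dy": 0, "dz": 0, "wx": 0, "wy": 0, "wz": 0},
  ],
)

```text
t: 8.18
eef_pos: [0.556, 0.1524, 0.1464]
tool_rot: [0.003, 0.735, 0.678, 0.005]
contact_force: [17.5, -1.0, -5.9]
gripper_width: 0.625
grasp_force: 30.9
```

```bash
python3 s.py; python3 w.py pics/f.png 0.156
```

```text
8.175 [0.556  0.1524 0.1464] yaw 85.4 F [17.5 -1.  -5.9] M [-0.12 -4.25  0.31] w 0.625 g 30.9 q [ 0.05  0.49 -0.56  1.87  0.34  0.87 -0.75]
t 8.175 q [ 0.054  0.49  -0.556  1.868  0.337  0.865 -0.749] p [0.556  0.1524 0.1464] R [[0.081, 0.997, 0.012], [0.997, -0.081, 0.002], [0.003, 0.012, -1.0]]
circle (0.5572367906570435, 0.15965232253074646) 0.03263209015130997 10729 median [0.55786392 0.1622101 ]
tool delta [0.0074 0.0006 0.    ]
```

View pics/f.png

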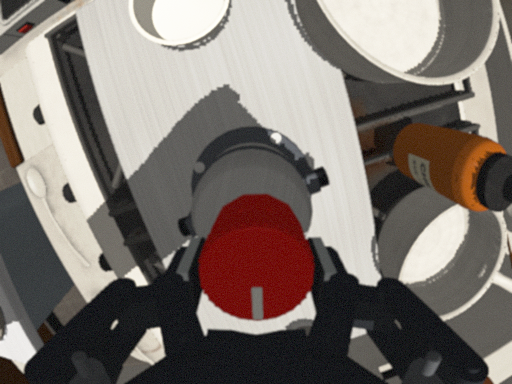

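In this view the cap, at (257,260), is held between the fingers with its bar still along the tool axis, so it turned with the gripper. The push on the tool is +x, so my command lies too far toward −x. I'll reverse that.

Call:
drive_tool(
  increments=[
    {"claw": 0.045, "dx": 0, "dy": 0.002, "dz": 0, "wx": 0, "wy": 0, "wz": 0},
    {"claw": 0.045, "dx": 0, "dy": 0.002, "dz": 0, "wx": 0, "wy": 0, "wz": 0},
    {"claw": 0.045, "dx": 0, "dy": 0.001, "dz": 0, "wx": 0, "wy": 0, "wz": 0},
    {"claw": 0.045, "dx": 0, "dy": 0, "dz": 0, "wx": 0, "wy": 0, "wz": 0},
  ],
)

```text
t: 8.72
eef_pos: [0.5566, 0.1525, 0.146]
tool_rot: [0.001, 0.735, 0.678, 0.001]
contact_force: [5.6, -1.5, 5.3]
gripper_width: 0.627
grasp_force: 31.8
```

```bash
python3 s.py; cat > bar.py <<'E'
import cv2,numpy as np,sys
def bar(f):
    im=cv2.imread(f); h=cv2.cvtColor(im,cv2.COLOR_BGR2HSV)
    red=(((h[...,0]<6)|(h[...,0]>174))&(h[...,1]>150)&(h[...,2]>60)).astype(np.uint8); red[:150]=0
    red[:, :180]=0; red[:,330:]=0
    hull=cv2.convexHull(cv2.findNonZero(red)); m=cv2.fillConvexPoly(np.zeros_like(red),hull,1)
    m=cv2.erode(m,np.ones((3,3)))
    b=((m>0)&(h[...,1]<90)&(h[...,2]>80)).astype(np.uint8); b[:200]=0
    p=cv2.findNonZero(b)
    vx,vy,x,y=cv2.fitLine(p,cv2.DIST_L2,0,.01,.01).ravel(); print(f,len(p),"angle from vertical deg",np.degrees(np.arctan(vx/vy)).round(1),"at",x,y)
for f in sys.argv[1:]: bar(f)
E
python3 bar.py pics/e.png pics/f.png
```

```text
8.725 [0.5566 0.1525 0.146 ] yaw 85.4 F [ 5.6 -1.5  5.3] M [-0.09 -1.15  0.25] w 0.627 g 31.8 q [ 0.05  0.5  -0.56  1.86  0.33  0.88 -0.75]
pics/e.png 183 angle from vertical deg 1.9 at 255.85246 237.37704
pics/f.png 324 angle from vertical deg -4.5 at 256.9537 301.85803
```

The moment has risen to about 0.25 N m and the bar lags by about 6°, which suggests a stop. I'll turn a little further to confirm.

Call:
drive_tool(
  increments=[
    {"claw": 0.045, "dx": 0, "dy": 0.002, "dz": 0, "wx": 0, "wy": 0, "wz": 3},
    {"claw": 0.045, "dx": 0, "dy": 0, "dz": 0, "wx": 0, "wy": 0, "wz": 3},
    {"claw": 0.045, "dx": 0, "dy": 0, "dz": 0, "wx": 0, "wy": 0, "wz": 0},
    {"claw": 0.045, "dx": 0, "dy": 0, "dz": 0, "wx": 0, "wy": 0, "wz": 0},
  ],
)

```text
t: 9.22
eef_pos: [0.5574, 0.1537, 0.1459]
tool_rot: [0.0, 0.768, 0.64, 0.001]
contact_force: [1.5, 1.6, 6.9]
gripper_width: 0.621
grasp_force: 31.9
```

```bash
python3 s.py; python3 w.py pics/g.png 0.156;python3 bar.py pics/g.png
```

```text
9.225 [0.5574 0.1537 0.1459] yaw 79.6 F [1.5 1.6 6.9] M [ 0.25 -0.63  0.73] w 0.621 g 31.9 q [ 0.03  0.49 -0.53  1.86  0.32  0.87 -0.83]
t 9.225 q [ 0.035  0.493 -0.533  1.858  0.319  0.873 -0.835] p [0.5574 0.1537 0.1459] R [[0.18, 0.984, 0.002], [0.984, -0.18, 0.001], [0.001, 0.002, -1.0]]
circle (0.5581371784210205, 0.16034036874771118) 0.032875534147024155 10652 median [0.56050205 0.16268503]
tool delta [ 0.0066 -0.0005  0.    ]
pics/g.png 321 angle from vertical deg -5.9 at 258.3863 303.58255
```

The moment is now 0.73 N m after 27°, so clockwise is the blocked way. I'll turn the other way, counter-clockwise.

Call:
drive_tool(
  increments=[
    {"claw": 0.045, "dx": 0, "dy": -0.001, "dz": 0, "wx": 0, "wy": 0, "wz": -4},
    {"claw": 0.045, "dx": 0, "dy": -0.001, "dz": 0, "wx": 0, "wy": 0, "wz": -4},
    {"claw": 0.045, "dx": 0, "dy": -0.001, "dz": 0, "wx": 0, "wy": 0, "wz": -4},
    {"claw": 0.045, "dx": 0, "dy": 0, "dz": 0, "wx": 0, "wy": 0, "wz": -4},
    {"claw": 0.045, "dx": 0, "dy": 0, "dz": 0, "wx": 0, "wy": 0, "wz": -4},
    {"claw": 0.045, "dx": 0, "dy": 0, "dz": 0, "wx": 0, "wy": 0, "wz": -4},
    {"claw": 0.045, "dx": 0, "dy": 0, "dz": 0, "wx": 0, "wy": 0, "wz": 0},
    {"claw": 0.045, "dx": 0, "dy": 0, "dz": 0, "wx": 0, "wy": 0, "wz": 0},
  ],
)

```text
t: 10.28
eef_pos: [0.5541, 0.1538, 0.1459]
tool_rot: [0.0, 0.619, 0.785, 0.001]
contact_force: [-0.1, 1.2, 7.5]
gripper_width: 0.619
grasp_force: 32.1
```

```bash
python3 s.py
```

```text
10.275 [0.5541 0.1538 0.1459] yaw 103.5 F [-0.1  1.2  7.5] M [ 0.26 -0.17  0.02] w 0.619 g 32.1 q [ 0.11  0.51 -0.63  1.86  0.38  0.89 -0.47]
```

Call:
drive_tool(
  increments=[
    {"claw": 0.045, "dx": 0, "dy": 0, "dz": 0, "wx": 0, "wy": 0, "wz": -4},
    {"claw": 0.045, "dx": 0, "dy": 0, "dz": 0, "wx": 0, "wy": 0, "wz": -4},
    {"claw": 0.045, "dx": 0, "dy": 0, "dz": 0, "wx": 0, "wy": 0, "wz": -4},
    {"claw": 0.045, "dx": 0, "dy": 0, "dz": 0, "wx": 0, "wy": 0, "wz": -4},
    {"claw": 0.045, "dx": 0, "dy": 0, "dz": 0, "wx": 0, "wy": 0, "wz": -4},
    {"claw": 0.045, "dx": 0, "dy": 0, "dz": 0, "wx": 0, "wy": 0, "wz": 0},
  ],
)

```text
t: 11.02
eef_pos: [0.5539, 0.1537, 0.1459]
tool_rot: [-0.0, 0.473, 0.881, 0.001]
contact_force: [-0.1, 0.7, 8.6]
gripper_width: 0.621
grasp_force: 32.2
```

```bash
python3 s.py
```

```text
11.025 [0.5539 0.1537 0.1459] yaw 123.5 F [-0.1  0.7  8.6] M [0.25 0.04 0.  ] w 0.621 g 32.2 q [ 0.16  0.53 -0.71  1.86  0.43  0.91 -0.16]
```

It turns freely. The target tool yaw is about 176°, so about 52° remains.

Call:
drive_tool(
  increments=[
    {"claw": 0.045, "dx": 0, "dy": 0, "dz": 0, "wx": 0, "wy": 0, "wz": -4},
    {"claw": 0.045, "dx": 0, "dy": 0, "dz": 0, "wx": 0, "wy": 0, "wz": -4},
    {"claw": 0.045, "dx": 0, "dy": 0, "dz": 0, "wx": 0, "wy": 0, "wz": -4},
    {"claw": 0.045, "dx": 0, "dy": 0, "dz": 0, "wx": 0, "wy": 0, "wz": -4},
    {"claw": 0.045, "dx": 0, "dy": 0, "dz": 0, "wx": 0, "wy": 0, "wz": -4},
    {"claw": 0.045, "dx": 0, "dy": 0, "dz": 0, "wx": 0, "wy": 0, "wz": -4},
    {"claw": 0.045, "dx": 0, "dy": 0, "dz": 0, "wx": 0, "wy": 0, "wz": 0},
  ],
)

```text
t: 11.9
eef_pos: [0.5537, 0.1538, 0.1459]
tool_rot: [0.0, 0.28, 0.96, 0.001]
contact_force: [-0.2, 0.9, 9.1]
gripper_width: 0.622
grasp_force: 32.2
```

```bash
python3 s.py
```

```text
11.9 [0.5537 0.1538 0.1459] yaw 147.5 F [-0.2  0.9  9.1] M [0.18 0.12 0.03] w 0.622 g 32.2 q [ 0.23  0.56 -0.81  1.85  0.5   0.94  0.2 ]
```

Call:
drive_tool(
  increments=[
    {"claw": 0.045, "dx": 0, "dy": 0, "dz": 0, "wx": 0, "wy": 0, "wz": -4},
    {"claw": 0.045, "dx": 0, "dy": 0, "dz": 0, "wx": 0, "wy": 0, "wz": -4},
    {"claw": 0.045, "dx": 0, "dy": 0, "dz": 0, "wx": 0, "wy": 0, "wz": -4},
    {"claw": 0.045, "dx": 0, "dy": 0, "dz": 0, "wx": 0, "wy": 0, "wz": -4},
    {"claw": 0.045, "dx": 0, "dy": 0, "dz": 0, "wx": 0, "wy": 0, "wz": -4},
    {"claw": 0.045, "dx": 0, "dy": 0, "dz": 0, "wx": 0, "wy": 0, "wz": -4},
    {"claw": 0.045, "dx": 0, "dy": 0, "dz": 0, "wx": 0, "wy": 0, "wz": -4},
    {"claw": 0.045, "dx": 0, "dy": 0, "dz": 0, "wx": 0, "wy": 0, "wz": 0},
  ],
)

```text
t: 12.9
eef_pos: [0.5536, 0.1537, 0.1459]
tool_rot: [0.0, 0.039, 0.999, 0.0]
contact_force: [-0.1, 0.5, 10.0]
gripper_width: 0.62
grasp_force: 32.3
```

```bash
python3 s.py; python3 w.py pics/i.png 0.156;python3 bar.py pics/i.png
```

```text
12.9 [0.5536 0.1537 0.1459] yaw 175.5 F [-0.1  0.5 10. ] M [0.11 0.18 0.  ] w 0.62 g 32.3 q [ 0.3   0.61 -0.92  1.85  0.58  0.98  0.63]
t 12.9 q [ 0.301  0.606 -0.916  1.848  0.576  0.978  0.626] p [0.5536 0.1537 0.1459] R [[-0.997, 0.078, 0.0], [0.078, 0.997, 0.001], [-0.0, 0.001, -1.0]]
circle (0.5470765829086304, 0.1535627692937851) 0.03337359428405762 10748 median [0.54406124 0.15387468]
tool delta [ 0.0065 -0.0007 -0.    ]
pics/i.png 340 angle from vertical deg 5.0 at 257.95587 304.68823
```

View pics/i.png

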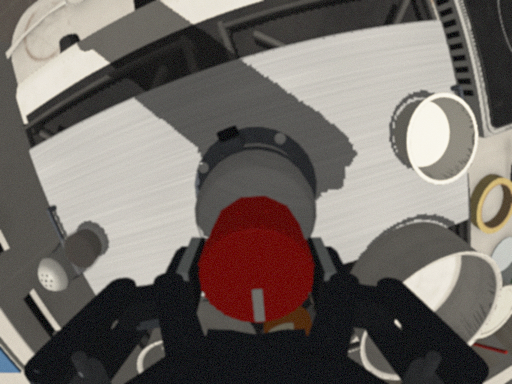

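The cap, at (257,260), followed the turn and the bar lags by only a few degrees. That puts it about 1.15–1.2 rad off locked, with a moment near zero. I'll turn 8° more and then lift slowly.

Call:
drive_tool(
  increments=[
    {"claw": 0.045, "dx": 0, "dy": 0, "dz": 0, "wx": 0, "wy": 0, "wz": -4},
    {"claw": 0.045, "dx": 0, "dy": 0, "dz": 0, "wx": 0, "wy": 0, "wz": -4},
    {"claw": 0.045, "dx": 0, "dy": 0, "dz": 0, "wx": 0, "wy": 0, "wz": 0},
    {"claw": 0.045, "dx": 0, "dy": 0, "dz": -0.003, "wx": 0, "wy": 0, "wz": 0},
    {"claw": 0.045, "dx": 0, "dy": 0, "dz": -0.003, "wx": 0, "wy": 0, "wz": 0},
    {"claw": 0.045, "dx": 0, "dy": 0, "dz": -0.003, "wx": 0, "wy": 0, "wz": 0},
    {"claw": 0.045, "dx": 0, "dy": 0, "dz": 0, "wx": 0, "wy": 0, "wz": 0},
  ],
)

```text
t: 13.82
eef_pos: [0.5538, 0.1527, 0.1541]
tool_rot: [-0.0, -0.03, 1.0, -0.0]
contact_force: [-0.7, 0.7, -1.0]
gripper_width: 0.622
grasp_force: 31.6
```

```bash
python3 s.py
```

```text
13.825 [0.5538 0.1527 0.1541] yaw 183.4 F [-0.7  0.7 -1. ] M [ 0.01 -0.01 -0.03] w 0.622 g 31.6 q [ 0.33  0.61 -0.95  1.84  0.59  1.    0.76]
```

It is 8 mm up with only the cap's weight on the wrist, so the cap is free. I'll continue the lift.

Call:
drive_tool(
  increments=[
    {"claw": 0.045, "dx": 0, "dy": 0, "dz": -0.005, "wx": 0, "wy": 0, "wz": 0},
    {"claw": 0.045, "dx": 0, "dy": 0, "dz": -0.005, "wx": 0, "wy": 0, "wz": 0},
    {"claw": 0.045, "dx": 0, "dy": 0, "dz": -0.005, "wx": 0, "wy": 0, "wz": 0},
    {"claw": 0.045, "dx": 0, "dy": 0, "dz": -0.005, "wx": 0, "wy": 0, "wz": 0},
    {"claw": 0.045, "dx": 0, "dy": 0, "dz": -0.01, "wx": 0, "wy": 0, "wz": 0},
    {"claw": 0.045, "dx": 0, "dy": 0, "dz": -0.015, "wx": 0, "wy": 0, "wz": 0},
    {"claw": 0.045, "dx": 0, "dy": 0, "dz": -0.015, "wx": 0, "wy": 0, "wz": 0},
    {"claw": 0.045, "dx": 0, "dy": 0, "dz": -0.015, "wx": 0, "wy": 0, "wz": 0},
    {"claw": 0.045, "dx": 0, "dy": 0, "dz": -0.01, "wx": 0, "wy": 0, "wz": 0},
    {"claw": 0.045, "dx": 0, "dy": 0, "dz": -0.005, "wx": 0, "wy": 0, "wz": 0},
    {"claw": 0.045, "dx": 0, "dy": 0, "dz": 0, "wx": 0, "wy": 0, "wz": 0},
    {"claw": 0.045, "dx": 0, "dy": 0, "dz": 0, "wx": 0, "wy": 0, "wz": 0},
    {"claw": 0.045, "dx": 0, "dy": 0, "dz": 0, "wx": 0, "wy": 0, "wz": 0},
    {"claw": 0.045, "dx": 0, "dy": 0, "dz": 0, "wx": 0, "wy": 0, "wz": 0},
  ],
)

```text
t: 15.58
eef_pos: [0.5537, 0.1528, 0.2437]
tool_rot: [-0.0, -0.03, 1.0, -0.0]
contact_force: [-0.0, 0.2, -1.5]
gripper_width: 0.622
grasp_force: 31.6
```

```bash
python3 s.py; python3 - <<'E'
from h import *
T=[]
for n in("scene","side"):
    im,d,X=pts(n); h=cv2.cvtColor(im,cv2.COLOR_RGB2HSV)
    k=(((h[...,0]<6)|(h[...,0]>174))&(h[...,1]>150)&(h[...,2]>60))&(np.hypot(X[...,0]-.554,X[...,1]-.153)<.04)&(d>0)
    print(n,k.sum(),X[k].min(0).round(3),X[k].max(0).round(3))
    y,x=np.argwhere(k).mean(0).astype(int); T.append(cv2.resize(im[y-60:y+90,x-100:x+100],(400,300),interpolation=cv2.INTER_CUBIC))
cv2.imwrite("pics/j.png",np.hstack(T)[...,::-1])
E
```

```text
15.575 [0.5537 0.1528 0.2437] yaw 183.4 F [-0.   0.2 -1.5] M [-0.04  0.01  0.02] w 0.622 g 31.6 q [ 0.39  0.51 -1.03  1.76  0.48  1.15  0.84]
scene 506 [0.526 0.125 0.209] [0.572 0.181 0.294]
side 569 [0.529 0.126 0.207] [0.583 0.179 0.257]
```

View pics/j.png

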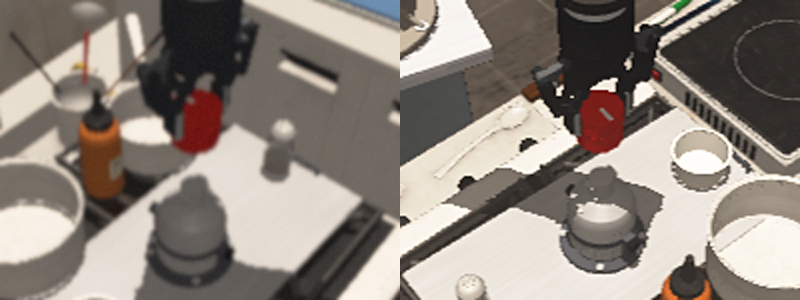

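The crops show the cap upright in the gripper, at about (197,122) and (601,122), with the neck bare below it. The cap rim is at about 0.207 m and the neck top at 0.134 m, leaving a 7 cm gap. The bystanders are where they were.

```bash
python3 -c "
from station import *
print(hand_in())"
```

```text
the job is handed in; nothing more can be done
None
```

The cap is off and the job is handed in: clockwise hit the stop at 0.73 N m, counter-clockwise turned freely, and the gripper now holds the cap upright about 7 cm above the bare neck, with the ramekin, pepper shaker and squeeze bottle left untouched.

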